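# Lock a keyhole drilling template onto the sloping board

### The arm

A 7-joint arm with a two-finger parallel gripper is mounted at the origin on the work surface. World frame = base frame: x ahead of the robot, y to its left, z up, the work surface at z = 0. Lengths are in m, angles in rad, forces in N, time in s.
With the tool pointing down it reaches from about 0.4 to 0.85 m from the base axis. Payload 10.4 kg.
Tool frame: the origin (TCP) lies midway between the tips of the shut fingers; the grasp point (between the pads) lies 19 mm behind it; z points along the fingers, y is the line along which they close (so a half turn about z gives the same grasp; the last joint's range is limited). The gripper opens to 87 mm and grips with 3 to 60 N. Pads are 19 mm wide; open, the fingers measure 117 mm over their backs; the gripper's body (75 mm by 190 mm) begins 51 mm behind the grasp point.
Start: joints at [-1.242, 0.332, -0.065, 1.46, 0.022, 1.35, -0.088], TCP at [0.215, 0.587, 0.223] pointing down, gripper open.
Joint ranges: [-2.6, 2.6], [-0.5, 2.12], [-1.47, 1.34], [0.16, 2.42], [-1.27, 4.41], [0.06, 2.06], [-2.6, 2.6]. Speed limits (rad/s): [2.22, 2.22, 2.79, 2.79, 3.14, 3.14, 3.14].

### API

Orientations are given as a unit quaternion [x, y, z, w].
In Python, from bench import r gives the robot as it stands.
- The arm moves only by the tool move_arm, never from a script. Its argument "targets" is a list of rows, each a list of 3 entries, a list of its own where there are three numbers: the shift along the tool's x, y, z in cm, then the turn, a rotation vector about the tool's x, y, z in rad, then the opening in per cent of the stroke, from 0 (shut) to 100 (fully open). In form: [[[x, y, z], [wx, wy, wz], gripper], ...]. A call has 1 to 20 rows; each row shifts and turns the commanded pose from where the row before left it, along the tool's axes as they then stand; what a row does not reach is not made up. A row lasts 1/8 s, in which the tool goes at most 62.5 mm and 10.7 degrees, less where a joint would pass 70% of its speed; a pose out of reach is approached as far as the arm can. A call with a gripper value outside its range is refused whole. The fingers move at their own pace and stop on an object; "grip_force" is the grip in N (left out, the last holds). Time passes only in rows, so rows that do not move let the fingers close. It gives the time, the measured TCP pose, the force, the opening and the grip force at its end, in the units of the state.
- r.read_state(): the state, without advancing time (a new reading comes with each control period).
- r.camera(name): name is "side" or "top" or "wrist"; returns a dict with "image" (400x640x3 uint8, blue, green, red), "vertical_fov" (degrees; the focal length in pixels is half the picture's height over the tangent of half this angle, whatever the lens; pixels are square), "cx", "cy" (the principal point, pixels), "cam_to_world" (4x4, takes a point from camera to world coordinates). Camera axes: x right, y down, z forward; pixel columns grow to the right and rows downward; lengths in m; the calibration is good to about 2 mm. The wrist camera is an equidistant fisheye: a pixel r from the principal point sees the ray r / f radians off the axis. A picture is of the moment at which its call begins. There is no depth.
- r.close_job(): hands the job in; it is judged then, once.
The state is a dict: "time": time; "joint_positions": joint angles; "joint_vel": joint speeds; "joint_torque": joint torques, N m; "ee_pos": TCP position; "eef_rot": TCP orientation; "ft_force": force on the tool from outside, world axes, zero at the start; "torque": the same for the moment, N m; "width": finger opening in m; "grip_force": force on a finger pad.
Only numpy, scipy, OpenCV 4.12 (cv2) and the standard library are available. Lean on these libraries where they do the work, as an engineer would, in place of code of your own. Each camera call takes 0.05 s, during which the arm holds its last target. There are 200 camera calls.

### The job

Pick up the red drilling template by its wooden handle and put it on the sloping board: lower the big end of its keyhole over the head of the steel stud until the template lies flat on the board, then slide it down the slope until it is fully home, and leave it hanging there straight. The stud has been set by hand somewhere along its cross slot, so feel for it gently and never force the template against the board or the stud; leave the cup, drill, bottle and offcut where they are.

Things in the scene. Friction and masses are not known exactly. Their poses are not given: they have to be found in the camera images.
- plate: Red template plate, 170 (x) x 110 (y) x 8 (z) mm, about 0.3 kg, loose, starts flat on the table. Origin: centre of its underside; z up out of the plate, x along its length towards the keyhole end. Four small steel drill bushes are only decoration.
- handle (a point): Centre of the top of the plate's wooden handle, at (-15, 0, 42) mm in the plate's frame. The handle is a block 60 mm long (plate x) x 24 mm wide (plate y), rising 34 mm above the plate's top face; the fingers close across the 24 mm. A firm grip (about 40 N) keeps it from turning.
- keyhole (a point): Centre of the keyhole's big end at the plate's top face: (40, 0, 8) mm in the plate's frame. The keyhole goes right through the plate: a big end 22 mm across and, from it, a slot 11 mm wide running towards plate +x and ending at plate x = 67.5 mm.
- board: Wooden board, 260 x 220 x 18 mm, on rubber mounts on a fixed stand: pressed square to its face it gives 1 mm per 3 N. Its face slopes 25 degrees, low edge on the robot's side. Origin: on the face at the right-hand end of the stud's dark cross slot, some 125 mm above the table; x points up the slope, y across it, z out of the face. The face spans x = -180 to +80, y = -110 to +110 mm.
- stud_slot (a point): Right-hand end of the 35 mm cross slot (board y 0 to 35 mm), 16 mm above the face: (0, 0, 16) mm in the board's frame. A steel stud square to the face and fixed to the board stands at board x = 0, y from +4 to +31 mm; y is not measured: see or feel it. Neck 8 mm, head 16 mm across, its underside 11 mm, top 16 mm above the face. Fully home, slot's end on neck: plate origin at board x = -63.5 mm.
- cup: Bystander: yellow takeaway cup, 82 mm across, 110 mm high; origin under its centre.
- drill: Bystander: red and black cordless drill lying on its side, about 250 x 210 x 60 mm; origin under its motor case.
- glue: Bystander: white bottle with blue cap and label, 60 mm across, 160 mm high; origin under its centre.
- offcut: Bystander: light plywood offcut, 100 x 60 x 18 mm, lying flat; origin under its centre.
Things that resemble listed ones, but are neither listed nor needed, are in the scene too. Of the things like the plate, leave any that is pink or yellow; of the rest the larger one is meant.

How it is judged:
By the outcome, as a careful person would: the job done as asked, in the order asked, and still so for the second after the job is handed in, with the robot touching nothing.
It also fails if it takes over 67 s, if anything falls off the work surface, if the arm or the gripper's body presses on something with over 40 N, if the wrist force passes 120 N, or if a joint passes its speed limit or range.

## Working session

There is one attempt and no reset: what is moved stays moved. The work goes in short steps, Python scripts to look and compute and a tool call to move; the robot and the scene stay as the last step left them, time stands still between calls to the robot, and variables do not carry over. Pictures are saved under pics/ and viewed, at most 12 in all, crops included, and the job is handed in when it is done.

Besides the shell and the picture viewer there is one more tool, called as a command line: name --argument value ..., lists and objects as JSON in quotes. move_arm: Moves the arm, as the interface text tells. Its arguments: {"type":"object","properties":{"targets":{"type":"array"},"grip_force":{"type":"number"}},"required":["targets"]}

```bash
mkdir -p pics; ls; python3 - <<'E'
from bench import r
import cv2,pickle
s=r.read_state();print(s['time'],s['ee_pos'],s['eef_rot'],s['ft_force'],s['width'])
for n in('side','top','wrist'):
    c=r.camera(n);cv2.imwrite(f'pics/{n}0.png',c['image']);pickle.dump(c,open(f'{n}0.pkl','wb'))
    print(n,c['vertical_fov'],c['cx'],c['cy'],c['cam_to_world'].round(3).tolist() if hasattr(c['cam_to_world'],'round') else c['cam_to_world'])
E
```

```text
pics
0.0 [0.21523931 0.58634282 0.22174748] [ 1.74972451e-01  9.84573061e-01 -7.22581518e-04 -8.68422246e-05] [ 0.65855053  0.30078243 -0.13205921] 0.08715890296630072
side 51.619056891956966 320.36243818835186 194.29307080784312 [[-0.983, -0.145, 0.115, 0.379], [-0.185, 0.722, -0.667, 1.006], [0.013, -0.677, -0.736, 1.153], [0.0, 0.0, 0.0, 1.0]]
top 48.27279756005219 320.39501415547073 198.02780385144118 [[0.026, -0.997, 0.067, 0.443], [-1.0, -0.026, -0.002, 0.052], [0.004, -0.067, -0.998, 1.575], [0.0, 0.0, 0.0, 1.0]]
wrist 65.70646984690485 316.7244391663071 201.23698261393824 [[0.343, 0.899, 0.273, 0.139], [0.939, -0.328, -0.1, 0.613], [-0.001, 0.29, -0.957, 0.384], [0.0, 0.0, 0.0, 1.0]]
```

View pics/top0.png

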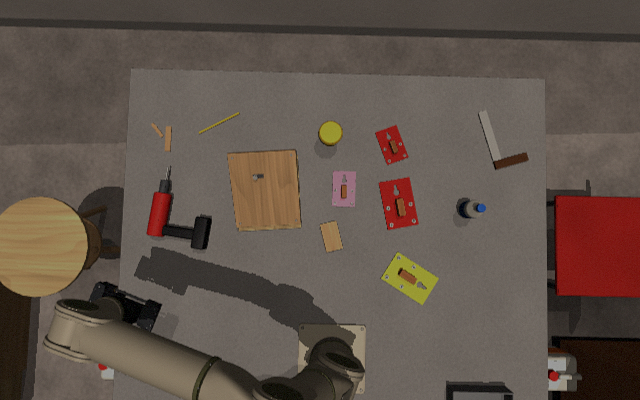

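View pics/side0.png

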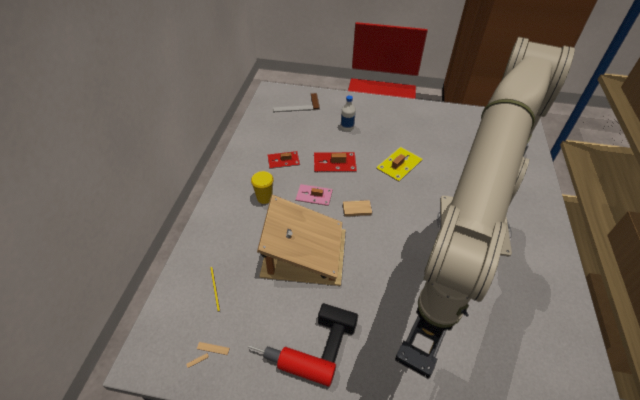

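```bash
cat > h.py <<'E'
import numpy as np,cv2,pickle
from scipy.spatial.transform import Rotation as R
def foc(c): return c['image'].shape[0]/2/np.tan(np.radians(c['vertical_fov'])/2)
def ray(c,p,fish=False):
    f=foc(c);v=(np.array(p,float)-[c['cx'],c['cy']])/f
    if fish:
        t=np.linalg.norm(v);d=np.r_[v/t*np.sin(t),np.cos(t)]
    else: d=np.r_[v,1]
    T=np.array(c['cam_to_world']);return T[:3,3],T[:3,:3]@(d/np.linalg.norm(d))
def onplane(c,p,n,p0,fish=False):
    o,d=ray(c,p,fish);n=np.array(n,float);return o+d*(n@(np.array(p0)-o))/(n@d)
def proj(c,X,fish=False):
    T=np.array(c['cam_to_world']);q=(np.atleast_2d(X)-T[:3,3])@T[:3,:3];f=foc(c)
    if fish:
        rr=np.linalg.norm(q[:,:2],axis=1);t=np.arctan2(rr,q[:,2]);u=q[:,:2]/rr[:,None]*t[:,None]
    else: u=q[:,:2]/q[:,2:]
    return u*f+[c['cx'],c['cy']]
def load(n): return pickle.load(open(n+'.pkl','rb'))
def shot(n,k):
    from bench import r
    c=r.camera(n);pickle.dump(c,open(k+'.pkl','wb'));return c
E
python3 - <<'E'
from h import *
t=load('top0');s=load('side0')
im=t['image'];h=cv2.cvtColor(im,cv2.COLOR_BGR2HSV)
m=((h[...,0]<6)|(h[...,0]>174))&(h[...,1]>170)&(h[...,2]>60);m=m.astype(np.uint8)
m[:, :370]=0;m[:,430:]=0;m[:172]=0;m[240:]=0
m=cv2.morphologyEx(m,cv2.MORPH_CLOSE,np.ones((9,9)))
cs,_=cv2.findContours(m,cv2.RETR_EXTERNAL,2);k=max(cs,key=cv2.contourArea)
P=np.array([onplane(t,p[0],[0,0,1],[0,0,.008])[:2] for p in k])
print(cv2.minAreaRect((P*1000).astype(np.float32)))
z=lambda im,x0,y0,w,hh,f:cv2.resize(im[y0:y0+hh,x0:x0+w],None,fx=f,fy=f,interpolation=cv2.INTER_CUBIC)
a=z(im,222,142,90,100,4);b=z(im,368,172,60,66,4);c=z(s['image'],250,190,110,100,4)
H=np.zeros((400,800,3),np.uint8);H[:400,:360]=a;H[:400,360:]=c
cv2.imwrite('pics/crop1.png',H)
cv2.imwrite('pics/crop2.png',z(im,368,172,60,66,8))
E
```

```text
((537.4706420898438, -225.32644653320312), (168.35537719726562, 110.14736938476562), 11.578473091125488)
```

View pics/crop1.png

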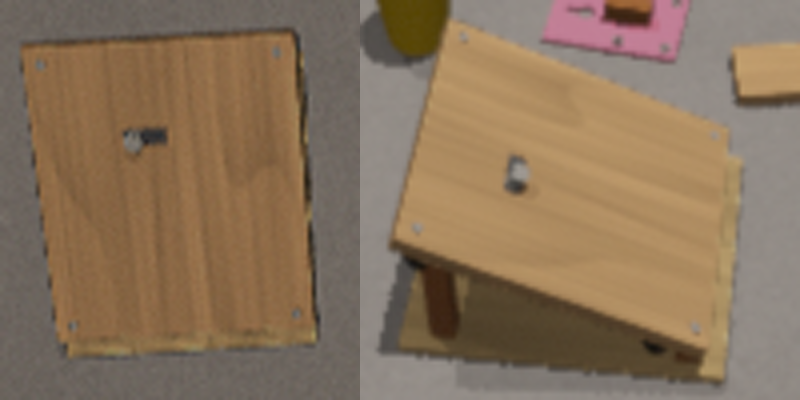

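View pics/crop2.png

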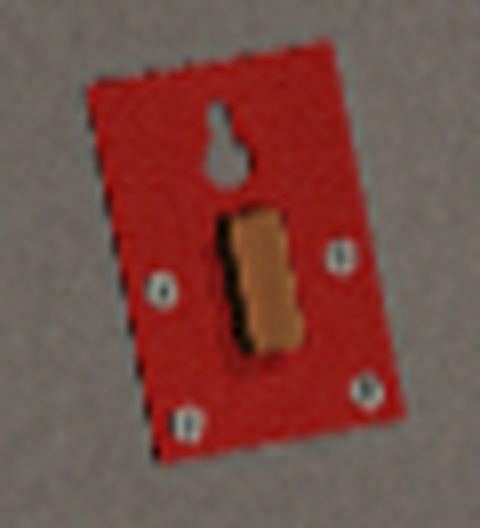

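```bash
python3 - <<'E'
from h import *
from scipy.optimize import least_squares
t=load('top0');s=load('side0')
C=lambda u,x0:(np.array(u,float)+.5)/4-.5+x0
tp=C([[22,44],[297,32],[315,342],[62,343]],[222,142])
sp=C(np.array([[395,240],[452,20],[730,128],[706,350]])-[360,0],[250,190])
X=np.array([[80,110,0],[80,-110,0],[-180,-110,0],[-180,110,0]])/1e3
def pose(p):return R.from_euler('z',p[3])*R.from_euler('y',-np.radians(25)),p[:3]
def res(p):
    r_,o=pose(p);W=r_.apply(X)+o
    return np.r_[(proj(t,W)-tp).ravel(),(proj(s,W)-sp).ravel()]
f=least_squares(res,[.6,.2,.125,0],loss='soft_l1');print(f.x,np.degrees(f.x[3]),res(f.x).reshape(-1,2).round(1).tolist())
np.save('board.npy',f.x)
r_,o=pose(f.x);n=r_.as_matrix()[:,2]
for cam,off,pts in((t,[222,142],{'slotR':(166,135),}),):
  for k,v in pts.items(): print(k,r_.inv().apply(onplane(cam,C(v,off),n,o)-o)*1000)
# stud head centre at h=16
print('top stud',r_.inv().apply(onplane(t,C((132,139),[222,142]),n,o+.016*n)-o)*1000)
print('side stud',r_.inv().apply(onplane(s,C((520-360,172),[250,190]),n,o+.016*n)-o)*1000)
print('expect stud y=20 px',proj(t,r_.apply([[0,0,0],[0,.02,.016]])+o)*4-np.array([222,142])*4)
E
```

```text
[0.6095703  0.23542892 0.12115522 0.0763498 ] 4.374521181047731 [[0.3, 0.8], [0.0, 0.4], [0.4, -3.4], [-0.7, -0.4], [-0.3, -0.3], [-0.4, -0.4], [0.2, 0.4], [0.9, 0.4]]
slotR [ 2.15795884e-01  2.51450979e+00 -1.99318670e-14]
top stud [ 3.43092951 28.23561392 16.        ]
side stud [ 0.96216978 24.70397275 16.        ]
expect stud y=20 px [[167.59493715 133.59766463]
 [141.07682417 141.01345245]]
```

move_arm --targets '[[[0,0,-3.8],[0,0,0],100],[[0,0,-3.8],[0,0,0],100],[[0,0,-3.8],[0,0,0],100],[[0,0,-3.8],[0,0,0],100],[[-3.2,-2.25,0],[0,0,0],100],[[-3.2,-2.25,0],[0,0,0],100],[[-3.2,-2.25,0],[0,0,0],100],[[-3.2,-2.25,0],[0,0,0],100],[[-3.2,-2.25,0],[0,0,0],100],[[-3.2,-2.25,0],[0,0,0],100],[[-3.2,-2.25,0],[0,0,0],100],[[-3.2,-2.25,0],[0,0,0],100],[[-3.2,-2.25,0],[0,0,0],100],[[-3.2,-2.25,0],[0,0,0],100],[[-3.2,-2.25,0],[0,0,0],100],[[-3.2,-2.25,0],[0,0,0],100]]'

```text
time: 2.15
ee_pos: [0.4833, 0.1998, 0.3744]
eef_rot: [0.175, 0.985, -0.0, -0.0]
ft_force: [-0.1, 0.7, 0.1]
width: 0.0871
grip_force: 0.0
```

move_arm --targets '[[[0,0,0],[0,0,0.18],100],[[0,0,0],[0,0,0.18],100],[[0,0,0],[0,0,0.18],100],[[0,0,0],[0,0,0.18],100],[[0,0,0],[0,0,0.18],100],[[0,0,0],[0,0,0.18],100],[[0,0,0],[0,0,0.18],100],[[0,0,0],[0,0,0.18],100],[[0,0,0],[0,0,0.18],100],[[0,0,0],[0,0,0.18],100],[[0,0,0],[0,0,0.18],100],[[0,0,0],[0,0,0.18],100],[[0,0,0],[0,0,0.18],100],[[0,0,0],[0,0,0.18],100],[[0,0,0],[0,0,0.07],100],[[0,0,0],[0,0,0],100]]'

```text
time: 4.15
ee_pos: [0.4827, 0.2009, 0.3744]
eef_rot: [0.995, 0.1, -0.0, 0.0]
ft_force: [-0.4, 1.4, -0.2]
width: 0.087
grip_force: 0.0
```

```bash
python3 - <<'E'
from h import *
from bench import r
c=shot('wrist','w1');cv2.imwrite('pics/w1.png',c['image'])
s=r.read_state();print(s['time'],s['ee_pos'],s['eef_rot'],s['joint_positions'],s['ft_force'])
m=R.from_quat(s['eef_rot']).as_matrix();T=np.eye(4);T[:3,:3]=m;T[:3,3]=s['ee_pos'];print((np.linalg.inv(T)@c['cam_to_world']).round(3).tolist())
E
```

```text
4.2 [0.48272037 0.20094957 0.37438473] [ 9.94924726e-01  1.00621922e-01 -1.31889469e-04  1.13609566e-05] [-0.82291919  0.05838949  0.36296122  1.47589227 -0.02080925  1.61135336
 -1.83057362] [-0.69162989 -0.35326758  0.01144136]
[[0.0, -0.957, -0.291, 0.079], [1.0, 0.0, -0.001, 0.001], [0.001, -0.291, 0.957, -0.162], [0.0, 0.0, 0.0, 1.0]]
```

View pics/w1.png

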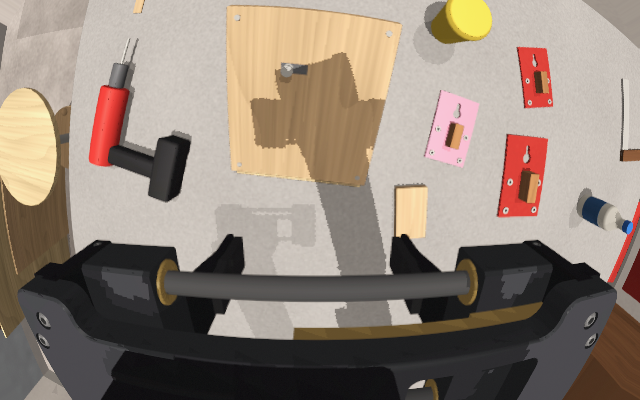

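```bash
python3 - <<'E'
from h import *
from scipy.optimize import least_squares
t=load('top0');s=load('side0');w=load('w1')
g=cv2.cvtColor(w['image'],cv2.COLOR_BGR2GRAY)
wp=np.array([[229,6],[401,24],[361,186],[233,171]],float)
C=lambda u,x0:(np.array(u,float)+.5)/4-.5+x0
tp=C([[22,44],[297,32],[315,332],[62,343]],[222,142])
sp=C(np.array([[395,240],[452,20],[730,128],[706,350]])-[360,0],[250,190])
X=np.array([[80,110,0],[80,-110,0],[-180,-110,0],[-180,110,0]])/1e3
def pose(p):return R.from_euler('z',p[3])*R.from_euler('y',-np.radians(25)),p[:3]
def res(p):
    r_,o=pose(p);W=r_.apply(X)+o
    return np.r_[(proj(t,W)-tp).ravel(),(proj(s,W)-sp).ravel(),(proj(w,W,1)-wp).ravel()]
f=least_squares(res,[.6,.2,.125,0],loss='soft_l1',f_scale=.7);print(f.x,np.degrees(f.x[3]),res(f.x).reshape(-1,2).round(1).tolist())
np.save('board.npy',f.x)
r_,o=pose(f.x);n=r_.as_matrix()[:,2]
print('slotR',r_.inv().apply(onplane(w,(307,70),n,o,1)-o)*1000)
print('stud',r_.inv().apply(onplane(w,(286.5,69.5),n,o+.016*n,1)-o)*1000)
i=w['image'][45:95,260:335];cv2.imwrite('pics/w1c.png',cv2.resize(i,None,fx=8,fy=8,interpolation=cv2.INTER_CUBIC))
E
```

```text
[0.61001032 0.23659024 0.12190871 0.07925845] 4.541174666699415 [[-0.2, 0.7], [-0.4, 0.1], [0.2, -1.1], [-0.9, -0.4], [-0.5, -0.1], [-0.7, -0.3], [-0.1, 0.4], [0.8, 0.4], [-0.5, 0.7], [2.8, 1.8], [3.9, -0.4], [-0.5, -1.0]]
slotR [ 1.24224941e-01  2.72835523e+00 -2.55695672e-14]
stud [ 3.15703124 27.85274797 16.        ]
```

View pics/w1c.png

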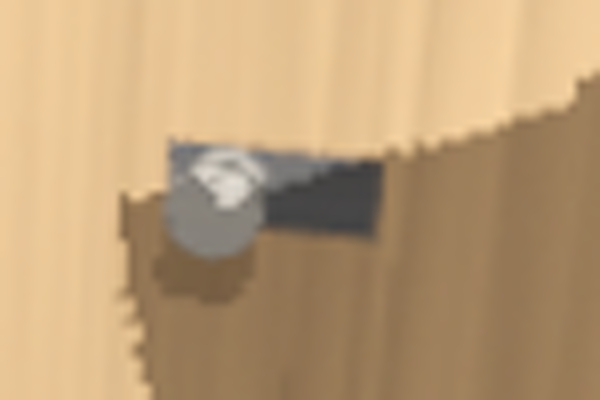

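move_arm --targets '[[[0.15,3.5,0],[0,0,0],100],[[0.15,3.5,0],[0,0,0],100],[[0.15,3.5,0],[0,0,0],100],[[0.15,3.5,0],[0,0,0],100],[[0.15,3.5,0],[0,0,0],100],[[0.15,3.5,0],[0,0,0],100],[[0.15,3.5,0],[0,0,0],100],[[0.15,3.5,0],[0,0,0],100],[[0.15,3.5,0],[0,0,0],100],[[0.15,3.5,0],[0,0,0],100],[[0.15,3.5,0],[0,0,0],100],[[0,3.5,3.5],[0,0,0],100],[[0,0,5],[0,0,0],100],[[0,0,5],[0,0,0],100],[[0,0,0],[0,0,0],100]]'

```text
time: 6.08
ee_pos: [0.5806, -0.2063, 0.2363]
eef_rot: [0.995, 0.101, -0.003, -0.001]
ft_force: [0.0, 1.0, 1.9]
width: 0.087
grip_force: 0.0
```

```bash
python3 - <<'E'
from h import *
from bench import r
c=shot('wrist','w2');im=c['image'];cv2.imwrite('pics/w2.png',im)
h=cv2.cvtColor(im,cv2.COLOR_BGR2HSV)
m=(((h[...,0]<6)|(h[...,0]>174))&(h[...,1]>150)&(h[...,2]>60)).astype(np.uint8)
cs,_=cv2.findContours(m,cv2.RETR_EXTERNAL,2)
for k in sorted(cs,key=cv2.contourArea)[-3:]:
    P=np.array([onplane(c,p[0],[0,0,1],[0,0,.008],1)[:2] for p in k])
    print(cv2.contourArea(k),cv2.boundingRect(k),cv2.minAreaRect((P*1000).astype(np.float32)))
E
```

```text
3102.5 (601, 226, 39, 146) ((293.2357177734375, -1227.2431640625), (902.491455078125, 186.44566345214844), 53.1731071472168)
5604.5 (298, 0, 79, 95) ((745.5276489257812, -197.56790161132812), (122.91526794433594, 79.20954895019531), 21.32928466796875)
9653.0 (281, 140, 86, 121) ((538.8698120117188, -224.45652770996094), (169.08834838867188, 108.69205474853516), 12.125994682312012)
```

View pics/w2.png

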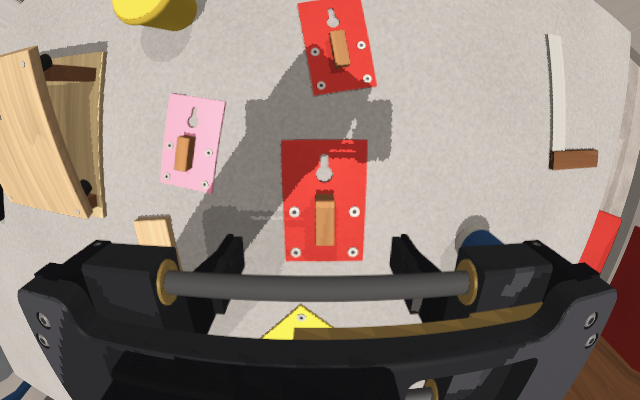

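move_arm --targets '[[[-3,0.5,2],[0,0,0],100],[[-3,0.5,4],[0,0,0],100],[[0,0,4],[0,0,0],100],[[0,0,4],[0,0,0],100],[[0,0,3.5],[0,0,0],100],[[0,0,2],[0,0,0],100],[[0,0,1.5],[0,0,0],100],[[0,0,0.7],[0,0,0],100],[[0,0,0.4],[0,0,0],100],[[0,0,0],[0,0,0],100],[[0,0,0],[0,0,0],100]]'

```text
time: 7.5
ee_pos: [0.5259, -0.2292, 0.0191]
eef_rot: [0.995, 0.1, 0.0, 0.0]
ft_force: [0.8, 0.6, -0.6]
width: 0.0873
grip_force: 0.0
```

```bash
python3 - <<'E'
from h import *
from bench import r
s=r.read_state();print(s['ee_pos'],s['eef_rot'],s['ft_force'])
M=R.from_quat(s['eef_rot'])
print((M.inv().apply(np.array([.5235,-.2281,.015])-s['ee_pos'])*100).round(2), M.as_matrix().round(3).tolist())
E
```

```text
[ 0.52587082 -0.22920108  0.0190515 ] [9.95012760e-01 9.97468296e-02 4.16362975e-04 6.25017686e-05] [ 0.80403846  0.56990631 -0.56317199]
[-0.21 -0.16  0.4 ] [[0.98, 0.198, 0.001], [0.198, -0.98, -0.0], [0.001, 0.0, -1.0]]
```

move_arm --targets '[[[-0.2,-0.15,0.4],[0,0,0],100],[[0,0,0],[0,0,0],100],[[0,0,0],[0,0,0],0],[[0,0,0],[0,0,0],0],[[0,0,0],[0,0,0],0],[[0,0,0],[0,0,0],0],[[0,0,0],[0,0,0],0],[[0,0,0],[0,0,0],0],[[0,0,0],[0,0,0],0],[[0,0,0],[0,0,0],0]]' --grip_force 45

```text
time: 8.75
ee_pos: [0.5232, -0.228, 0.0145]
eef_rot: [0.995, 0.1, -0.0, -0.0]
ft_force: [0.2, 0.2, 0.6]
width: 0.0238
grip_force: 45.0
```

move_arm --targets '[[[0,0,-1],[0,0,0],0],[[0,0,-3],[0,0,0],0],[[0,0,-5],[0,0,0],0],[[0,0,-5],[0,0,0],0],[[0,0,-5],[0,0,0],0],[[0,0,-5],[0,0,0],0],[[0,0,-5],[0,0,0],0],[[0,0,-4],[0,0,0],0],[[0,0,-1],[0,0,0],0]]'

```text
time: 9.88
ee_pos: [0.5235, -0.2288, 0.3571]
eef_rot: [0.995, 0.099, 0.002, 0.001]
ft_force: [0.1, -0.1, -3.9]
width: 0.0238
grip_force: 45.0
```

move_arm --targets '[[[0.8,-2,0],[0,0,0],0],[[0.8,-3.5,0],[0,0,0],0],[[0.8,-3.5,0],[0,0,0],0],[[0.8,-3.5,0],[0,0,0],0],[[0.8,-3.5,0],[0,0,0],0],[[0.8,-3.5,0],[0,0,0],0],[[0.8,-3.5,0],[0,0,0],0],[[0.8,-3.5,0],[0,0,0],0],[[0.8,-3.5,0],[0,0,0],0],[[0.8,-3.5,0],[0,0,0],0],[[0.8,-3.5,0],[0,0,0],0],[[0.8,-3.5,0],[0,0,0],0],[[0.8,-3.5,0],[0,0,0],0],[[0,-1,0],[0,0,0.122],0],[[0,0,0],[0,0.109,0],0],[[0,0,0],[0,0.109,0],0],[[0,0,0],[0,0.109,0],0],[[0,0,0],[0,0.109,0],0],[[0,0,0],[0,0,0],0]]'

```text
time: 12.25
ee_pos: [0.5338, 0.2335, 0.3527]
eef_rot: [0.976, 0.039, 0.215, -0.008]
ft_force: [-0.5, 1.0, -3.4]
width: 0.0239
grip_force: 45.0
```

```bash
cat >> h.py <<'E'
p=np.load('board.npy');BR=R.from_euler('z',p[3])*R.from_euler('y',-np.radians(25));BO=p[:3]
TB=R.from_matrix(BR.as_matrix()@np.diag([1.,-1,-1]))   # tool orientation over board
def stat():
    from bench import r
    s=r.read_state();M=R.from_quat(s['eef_rot'])
    print('t',s['time'],'ee',np.round(s['ee_pos'],4),'board mm',(BR.inv().apply(s['ee_pos']-BO)*1000).round(1),'toTB rotvec',(M.inv()*TB).as_rotvec().round(4),'F board',BR.inv().apply(s['ft_force']).round(1),'w',round(s['width'],4),'q',np.round(s['joint_positions'],2))
    return s
E
python3 - <<'E'
from h import *
stat();c=shot('wrist','w3');cv2.imwrite('pics/w3.png',c['image'])
E
```

```text
t 12.25 ee [0.5338 0.2335 0.3527] board mm [ 28.4   2.9 241.3] toTB rotvec [0.0004 0.0032 0.0009] F board [-1.8  1.  -2.9] w 0.0239 q [-0.97 -0.13  0.31  1.75  0.29  1.15 -2.21]
```

View pics/w3.png

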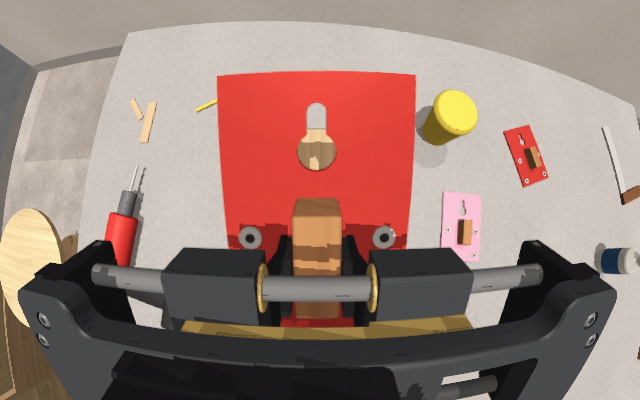

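```bash
python3 - <<'E'
from h import *
w=load('w3');t=load('top0');s=load('side0');w1=load('w1')
from bench import r
st=r.read_state();M=R.from_quat(st['eef_rot']);o=np.array(st['ee_pos']);n=M.as_matrix()[:,2]
for q in((316.5,153),(316.5,102),(217,76),(416,76)): print(q,(M.inv().apply(onplane(w,q,n,o+.0065*n,1)-o)*1000).round(2))
# triangulate head centre
A=[];b=[]
for c,q,fi in((t,(222+132/4-.4,142+139/4-.4),0),(s,(250+160/4-.4,190+172/4-.4),0),(w1,(286.3,70.4),1)):
    O,d=ray(c,q,fi);Q=np.eye(3)-np.outer(d,d);A.append(Q);b.append(Q@O)
X=np.linalg.lstsq(np.vstack(A),np.hstack(b),rcond=None)[0];print('stud world',X,'board',(BR.inv().apply(X-BO)*1000).round(2))
E
```

```text
(316.5, 153) [54.03  0.37  6.5 ]
(316.5, 102) [81.97  0.31  6.5 ]
(217, 76) [ 98.52 -54.66   6.5 ]
(416, 76) [98.7  55.14  6.5 ]
stud world [0.60222246 0.26315231 0.14091624] board [ 2.9  27.1  19.62]
```

move_arm --targets '[[[-2,-0.6,2],[0,0.003,0.001],0],[[-2,-0.6,4],[0,0,0],0],[[-2,-0.6,4],[0,0,0],0],[[-2,-0.6,4],[0,0,0],0],[[0,0,2.6],[0,0,0],0],[[0,0,1.2],[0,0,0],0],[[0,0,0.6],[0,0,0],0],[[0,0,0],[0,0,0],0],[[0,0,0],[0,0,0],0]]'

```text
time: 13.42
ee_pos: [0.54, 0.2584, 0.155]
eef_rot: [0.975, 0.037, 0.218, -0.009]
ft_force: [-0.2, 0.7, -2.8]
width: 0.0236
grip_force: 45.0
```

```bash
python3 - <<'E'
from h import *
stat();c=shot('wrist','w4');i=c['image'][80:190,260:375]
cv2.imwrite('pics/w4.png',cv2.resize(i,None,fx=5,fy=5,interpolation=cv2.INTER_CUBIC))
E
```

```text
t 13.425 ee [0.54   0.2584 0.155 ] board mm [-47.7  27.3  58.8] toTB rotvec [-0.0003 -0.0036 -0.0028] F board [-1.3  0.7 -2.4] w 0.0236 q [-0.96  0.05  0.31  2.02  0.33  0.73 -2.36]
```

View pics/w4.png

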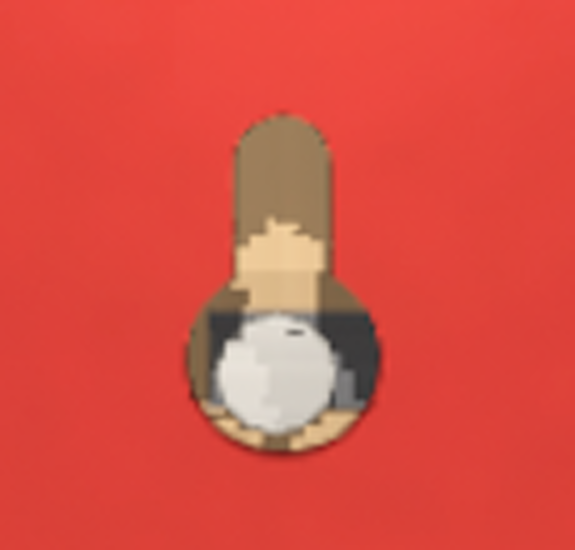

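```bash
python3 - <<'E'
from h import *
w=load('w4')
s=stat();M=R.from_quat(s['eef_rot']);o=np.array(s['ee_pos']);n=M.as_matrix()[:,2]
k=M.inv().apply(onplane(w,(316.6,151.1),n,o+.0065*n,1)-o)*1000
f=foc(w);rad=96.5/5/f*1000*170  # check
for hz in (40,43,46):
  h=M.inv().apply(onplane(w,(315.1,154.7),n,o+hz/1000*n,1)-o)*1000;print(hz,k.round(2),h.round(2),(h-k).round(2))
print((M.inv()*TB).as_rotvec())
E
```

```text
t 13.475 ee [0.5399 0.2584 0.155 ] board mm [-47.8  27.3  58.8] toTB rotvec [-0.0004 -0.0036 -0.0027] F board [-1.6 -0.4 -3. ] w 0.0235 q [-0.96  0.05  0.31  2.02  0.33  0.73 -2.36]
40 [56.23  0.73  6.5 ] [49.35 -0.31 40.  ] [-6.88 -1.03 33.5 ]
43 [56.23  0.73  6.5 ] [48.91 -0.33 43.  ] [-7.32 -1.05 36.5 ]
46 [56.23  0.73  6.5 ] [48.47 -0.34 46.  ] [-7.75 -1.07 39.5 ]
[-0.00036592 -0.0035683  -0.0026882 ]
```

move_arm --targets '[[[-0.3,-0.05,0.5],[-0.0004,-0.0036,-0.0027],0],[[-0.3,-0.04,0.5],[0,0,0],0],[[0,0,0.5],[0,0,0],0],[[0,0,0],[0,0,0],0],[[0,0,0],[0,0,0],0]]'

```text
time: 14.1
ee_pos: [0.5406, 0.259, 0.1379]
eef_rot: [0.976, 0.039, 0.216, -0.008]
ft_force: [-0.1, 1.3, -3.0]
width: 0.0235
grip_force: 45.0
```

```bash
python3 - <<'E'
from h import *
stat();c=shot('wrist','w5');i=c['image'][80:190,260:375]
cv2.imwrite('pics/w5.png',cv2.resize(i,None,fx=5,fy=5,interpolation=cv2.INTER_CUBIC))
E
```

```text
t 14.1 ee [0.5406 0.259  0.1379] board mm [-54.3  27.9  43. ] toTB rotvec [0.001  0.0009 0.0003] F board [-1.3  1.3 -2.7] w 0.0235 q [-0.96  0.08  0.31  2.03  0.33  0.69 -2.36]
```

View pics/w5.png

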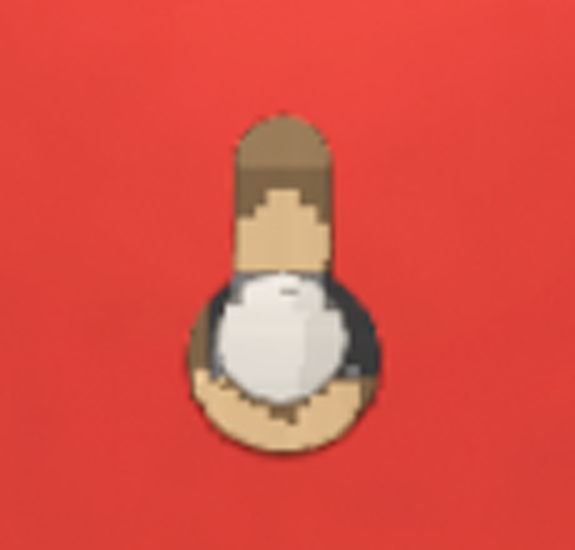

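```bash
python3 - <<'E'
from h import *
w=load('w5')
s=stat();M=R.from_quat(s['eef_rot']);o=np.array(s['ee_pos']);n=M.as_matrix()[:,2]
f=lambda q,z:M.inv().apply(onplane(w,q,n,o+z/1000*n,1)-o)*1000
print(f((316.5,150.7),14.5),f((316.2,147.6),27))
E
```

```text
t 14.15 ee [0.5406 0.2591 0.138 ] board mm [-54.2  27.9  43.1] toTB rotvec [0.0009 0.0007 0.0003] F board [-1.2 -0.6 -3.4] w 0.0238 q [-0.96  0.08  0.31  2.03  0.33  0.69 -2.36]
[55.26655214  0.68478179 14.5       ] [55.53636145  0.47775492 27.        ]
```

move_arm --targets '[[[0,0,0.3],[0.0009,0.0007,0],0],[[0,0,0.3],[0,0,0],0],[[0,0,0.3],[0,0,0],0],[[0,0,0.2],[0,0,0],0],[[0,0,0.2],[0,0,0],0],[[0,0,0.2],[0,0,0],0],[[0,0,0.2],[0,0,0],0],[[0,0,0],[0,0,0],0]]'

```text
time: 15.15
ee_pos: [0.5477, 0.2595, 0.1223]
eef_rot: [0.976, 0.039, 0.216, -0.008]
ft_force: [-0.0, -0.0, -2.7]
width: 0.0239
grip_force: 45.0
```

```bash
python3 -c "
from h import *
stat()"
```

```text
t 15.15 ee [0.5477 0.2595 0.1223] board mm [-54.5  27.8  25.8] toTB rotvec [0.0003 0.0004 0.0004] F board [-1.2 -0.  -2.4] w 0.0239 q [-0.95  0.11  0.31  2.03  0.32  0.65 -2.35]
```

move_arm --targets '[[[0,0,0.2],[0,0,0],0],[[0,0,0.2],[0,0,0],0],[[0,0,0.2],[0,0,0],0],[[0,0,0.1],[0,0,0],0],[[0,0,0],[0,0,0],0]]'

```text
time: 15.78
ee_pos: [0.5507, 0.2598, 0.1161]
eef_rot: [0.976, 0.039, 0.216, -0.008]
ft_force: [0.3, 0.4, -3.6]
width: 0.0237
grip_force: 45.0
```

```bash
python3 -c "
from h import *
stat()"
```

```text
t 15.775 ee [0.5507 0.2598 0.1161] board mm [-54.4  27.8  18.9] toTB rotvec [0.0002 0.0003 0.0004] F board [-1.2  0.3 -3.4] w 0.0237 q [-0.94  0.13  0.32  2.03  0.32  0.64 -2.35]
```

move_arm --targets '[[[0,0,0.1],[0,0,0],0],[[0,0,0.1],[0,0,0],0],[[0,0,0.1],[0,0,0],0],[[0,0,0],[0,0,0],0]]'

```text
time: 16.27
ee_pos: [0.5519, 0.26, 0.1135]
eef_rot: [0.976, 0.039, 0.216, -0.009]
ft_force: [-2.2, -0.7, 0.2]
width: 0.0234
grip_force: 45.0
```

move_arm --targets '[[[0,0,0.1],[0,0,0],0],[[0,0,0],[0,0,0],0]]'

```text
time: 16.52
ee_pos: [0.5523, 0.26, 0.1126]
eef_rot: [0.976, 0.039, 0.216, -0.009]
ft_force: [-4.7, -2.1, 2.1]
width: 0.0242
grip_force: 45.0
```

```bash
python3 -c "
from h import *
stat()"
```

```text
t 16.525 ee [0.5523 0.26   0.1126] board mm [-54.3  27.9  15.1] toTB rotvec [-0.0001  0.0001  0.0003] F board [-3.5 -1.7  3.9] w 0.0242 q [-0.94  0.14  0.32  2.03  0.31  0.63 -2.35]
```

move_arm --targets '[[[0,0,-0.07],[0,0,0],0],[[-0.2,0,0],[0,0,0],0],[[-0.2,0,0],[0,0,0],0],[[-0.2,0,0],[0,0,0],0],[[0,0,0],[0,0,0],0]]'

```text
time: 17.15
ee_pos: [0.5466, 0.2598, 0.1107]
eef_rot: [0.976, 0.039, 0.216, -0.009]
ft_force: [0.0, -0.5, 1.8]
width: 0.0238
grip_force: 45.0
```

```bash
python3 -c "
from h import *
stat()"
```

```text
t 17.15 ee [0.5466 0.2598 0.1107] board mm [-60.4  28.2  15.8] toTB rotvec [-0.0004 -0.0001  0.0006] F board [ 0.8 -0.5  1.7] w 0.0238 q [-0.95  0.13  0.31  2.04  0.32  0.63 -2.37]
```

move_arm --targets '[[[-0.2,0,0],[0,0,0],0],[[-0.2,0,0],[0,0,0],0],[[-0.2,0,0],[0,0,0],0],[[-0.2,0,0],[0,0,0],0],[[0,0,0],[0,0,0],0]]'

```text
time: 17.77
ee_pos: [0.5391, 0.2589, 0.107]
eef_rot: [0.976, 0.039, 0.216, -0.008]
ft_force: [-0.4, 0.2, 2.5]
width: 0.0237
grip_force: 45.0
```

```bash
python3 -c "
from h import *
stat()"
```

```text
t 17.775 ee [0.5391 0.2589 0.107 ] board mm [-68.8  27.8  15.7] toTB rotvec [0.0002 0.0007 0.0005] F board [0.7 0.2 2.4] w 0.0237 q [-0.96  0.12  0.31  2.06  0.34  0.62 -2.39]
```

move_arm --targets '[[[-0.2,0,0],[0,0,0],0],[[-0.2,0,0],[0,0,0],0],[[-0.2,0,0],[0,0,0],0],[[-0.1,0,0],[0,0,0],0],[[0,0,0],[0,0,0],0]]'

```text
time: 18.4
ee_pos: [0.5329, 0.2584, 0.1042]
eef_rot: [0.976, 0.039, 0.216, -0.008]
ft_force: [0.6, 0.4, 3.1]
width: 0.0237
grip_force: 45.0
```

```bash
python3 -c "
from h import *
stat()"
```

```text
t 18.4 ee [0.5329 0.2584 0.1042] board mm [-75.6  27.9  15.7] toTB rotvec [0.0001 0.0005 0.0005] F board [1.8 0.3 2.5] w 0.0237 q [-0.96  0.11  0.31  2.08  0.35  0.62 -2.41]
```

Near home; 0.5 mm steps with force checks.

move_arm --targets '[[[-0.1,0,0],[0,0,0],0],[[-0.05,0,0],[0,0,0],0],[[0,0,0],[0,0,0],0]]'

```text
time: 18.77
ee_pos: [0.5317, 0.2583, 0.1036]
eef_rot: [0.976, 0.039, 0.216, -0.009]
ft_force: [-0.5, 0.3, 2.4]
width: 0.0235
grip_force: 45.0
```

move_arm --targets '[[[-0.05,0,0],[0,0,0],0],[[0,0,0],[0,0,0],0]]'

```text
time: 19.02
ee_pos: [0.5314, 0.2583, 0.1036]
eef_rot: [0.976, 0.039, 0.216, -0.009]
ft_force: [1.2, 0.9, 3.2]
width: 0.024
grip_force: 45.0
```

```bash
python3 -c "
from h import *
stat()"
```

```text
t 19.025 ee [0.5314 0.2583 0.1036] board mm [-77.2  27.9  15.8] toTB rotvec [-0.     -0.0001  0.0003] F board [2.5 0.8 2.4] w 0.024 q [-0.97  0.11  0.31  2.08  0.35  0.62 -2.41]
```

move_arm --targets '[[[-0.05,0,0],[0,0,0],0],[[0,0,0],[0,0,0],0]]'

```text
time: 19.27
ee_pos: [0.5313, 0.2583, 0.1036]
eef_rot: [0.975, 0.039, 0.217, -0.009]
ft_force: [4.0, -1.0, 4.8]
width: 0.0238
grip_force: 45.0
```

move_arm --targets '[[[-0.05,0,0],[0,0,0],0],[[0,0,0],[0,0,0],0]]'

```text
time: 19.52
ee_pos: [0.5311, 0.2584, 0.1037]
eef_rot: [0.975, 0.039, 0.217, -0.009]
ft_force: [6.1, -0.0, 4.1]
width: 0.0238
grip_force: 45.0
```

```bash
python3 -c "
from h import *
stat()"
```

```text
t 19.525 ee [0.5311 0.2584 0.1037] board mm [-77.4  27.9  16. ] toTB rotvec [-0.0005 -0.0013 -0.    ] F board [ 7.3 -0.5  1.1] w 0.0238 q [-0.97  0.11  0.31  2.08  0.36  0.62 -2.41]
```

move_arm --targets '[[[0.06,0,0.02],[0,-0.0013,0],0],[[0,0,0],[0,0,0],0],[[0,0,0],[0,0,0],60],[[0,0,0],[0,0,0],60],[[0,0,0],[0,0,0],60],[[0,0,0],[0,0,0],60],[[0,0,-1],[0,0,0],60],[[0,0,-3],[0,0,0],60],[[0,0,-4],[0,0,0],60],[[0,0,-4],[0,0,0],60],[[0,0,-4],[0,0,0],60],[[0,0,0],[0,0,0],60]]'

```text
time: 21.02
ee_pos: [0.4639, 0.2541, 0.2521]
eef_rot: [0.975, 0.039, 0.217, -0.011]
ft_force: [0.1, 0.2, -0.3]
width: 0.0521
grip_force: 0.0
```

```bash
python3 - <<'E'
from h import *
s=stat();c=shot('wrist','w6')
i=c['image'];cv2.imwrite('pics/w6.png',cv2.resize(i[20:320,160:480],None,fx=1.8,fy=1.8,interpolation=cv2.INTER_CUBIC))
h=cv2.cvtColor(i,cv2.COLOR_BGR2HSV)
m=(((h[...,0]<6)|(h[...,0]>174))&(h[...,1]>150)&(h[...,2]>60)).astype(np.uint8)
n=BR.as_matrix()[:,2]
cs,_=cv2.findContours(m,cv2.RETR_EXTERNAL,2)
for k in sorted(cs,key=cv2.contourArea)[-2:]:
    P=np.array([BR.inv().apply(onplane(c,p[0],n,BO+.008*n,1)-BO)[:2] for p in k])
    print(cv2.contourArea(k),cv2.boundingRect(k),cv2.minAreaRect((P*1000).astype(np.float32)))
E
```

```text
t 21.025 ee [0.4639 0.2541 0.2521] board mm [-75.8  29.1 178.9] toTB rotvec [-0.0046 -0.0027 -0.0005] F board [ 0.   0.2 -0.3] w 0.0521 q [-1.03 -0.2   0.23  2.03  0.39  1.   -2.45]
2606.5 (72, 164, 51, 91) ((-123.67282104492188, 341.9252014160156), (61.55046844482422, 176.8609161376953), 58.427276611328125)
14505.5 (267, 92, 103, 151) ((-62.34172821044922, 27.37693214416504), (171.26559448242188, 110.22419738769531), 0.1602599322795868)
```

View pics/w6.png

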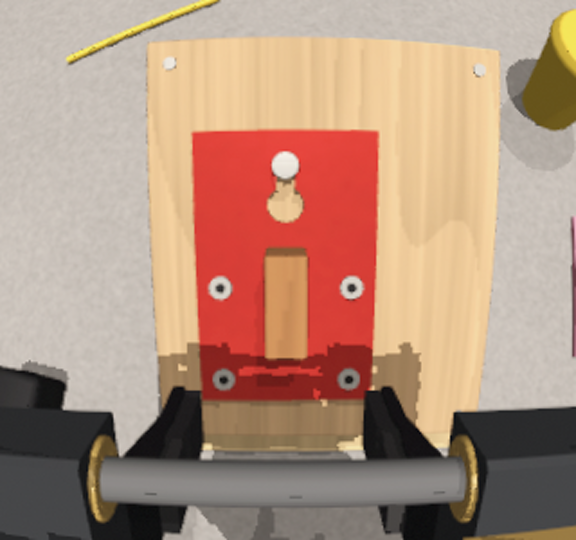

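```bash
python3 - <<'E'
from h import *
c=load('w6');n=BR.as_matrix()[:,2]
f=lambda q,z:(BR.inv().apply(onplane(c,(np.array(q)+.5)/1.8-.5+[160,20],n,BO+z*n,1)-BO)*1000).round(2)
for nm,q,z in(('head',(285,165),.016),('cTL',(148,43),0),('cTR',(498,52),0),('screwTL',(169,63),0),('screwTR',(479.5,70),0),('pTL',(193,132),.008),('pTR',(378,131),.008),('pBL',(203,401),.008),('pBR',(371,401),.008),('bushes',(220,288),.008),('',(351,288),.008)):print(nm,f(q,z))
E
```

```text
head [ 1.8  27.77 16.  ]
cTL [ 81.21 111.82   0.  ]
cTR [  80.65 -106.36    0.  ]
screwTL [67.23 98.44  0.  ]
screwTR [ 67.23 -93.57   0.  ]
pTL [22.53 82.32  8.  ]
pTR [ 23.29 -27.29   8.  ]
pBL [-149.23   81.69    8.  ]
pBR [-148.97  -29.25    8.  ]
bushes [-73.05  67.73   8.  ]
 [-72.89 -12.96   8.  ]
```

```bash
python3 -c "
from bench import r
print(r.close_job())"
```

```text
the job is handed in; nothing more can be done
None
```

The red template is on the stud, slid down to where it stopped against the neck and hanging straight (within about 0.3° of the board by the last picture). The gripper is clear, I moved no other objects, and I handed the job in at about 21 s.

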